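Find where the shelf's sliding front binds, back it off and set the stop

TASK

The sliding front of this glass shelf binds at a hidden tight spot somewhere along its track. Slide the front towards the steel stop until you clearly feel it bind, without forcing it, then back it off about 3 cm from where it begins to bind and leave it there. Then slide the steel stop up against the front's leading edge, with the front still about 3 cm short, so that it cannot run into the tight spot again; let go and leave everything else where it stands.

Things in the scene. Friction and masses are not known exactly. Their poses are not given: they have to be found in the camera images.
- shelf: Low fixed glass shelf, 230 x 640 mm, top face 50 mm above its origin. Origin: centre of its underside; y along its length, x from its front to its back, z up. On its front edge (x = -95 mm) an aluminium channel track, 30 mm wide, 16 mm high, runs along y. The sliding front and the steel stop ride in it, the stop always on the +y side of the front.
- track_mid (a point): Middle of the track, on the channel's floor, axes as the shelf's. Hidden somewhere in the channel is one tight spot that only the front catches on, 50 to 200 mm ahead of where the front starts; its place is not measured. When the front meets it the resistance jumps by about 3 N, then climbs about 0.7 N per mm pushed in; it springs back. Over 18 N is forcing it. The stop passes it freely.
- front (a joint): Travel (m) of the sliding front along the track, 0 to 0.30, growing towards the shelf's +y. It slides with about 1.5 N of drag and stays where it is left.
- front_grip (a point): Centre of the wooden grip block on top of the sliding front (a glass panel in a wooden frame, 140 mm along y, 14 mm thick). The grip is 30 mm along y, 24 mm along x, 40 mm tall, so it reaches 20 mm above and 20 mm below this point; directly below it is the panel's flat top edge. Axes as the shelf's.
- front_edge (a point): Middle of the front's leading (+y) upright edge, 70 mm along +y from the centre of the grip; this edge meets the tight spot, and the stop. Axes as the shelf's.
- stop (a joint): Travel (m) of the steel stop along the track, 0 to 0.34, growing towards the shelf's -y, that is towards the front. It slides with about 2.5 N of drag and stays where it is left.
- stop_grip (a point): Centre of the grip post on top of the steel stop (block 44 mm along y, 36 mm along x). The post is 26 mm along y, 22 mm along x, 44 mm tall: it reaches 22 mm above and 22 mm below this point, where the block's flat top begins. Axes as the shelf's.
- stop_face (a point): Middle of the stop's -y face, 22 mm along -y from the centre of its post; this face comes against the front's leading edge. Axes as the shelf's.
- jar_large: Bystander: the larger stoneware jar with a domed lid, 92 mm across, 125 mm tall, on the glass shelf behind the track. Origin at the centre of its underside.
- jar_small: Bystander: the smaller stoneware jar with a domed lid, 76 mm across, 100 mm tall, on the glass shelf behind the track. Origin at the centre of its underside.
- canister: Bystander: white ceramic canister with a wooden cap and a round press button, 84 mm across, 99 mm tall, on the glass shelf behind the track. Origin at the centre of its underside.
- bowl: Bystander: carved wooden bowl, 104 mm across, 45 mm tall, on the glass shelf behind the track. Origin at the centre of its underside.
- whisk: Bystander: steel mini whisk lying down, 210 mm long, 19 mm high, on the glass shelf behind the track. Origin at the centre of its underside, x along its length.
- mug: Bystander: mug, 76 mm across, 85 mm tall, on the work surface. Origin at the centre of its underside.
- dish: Bystander: flat plate, 120 mm across, 15 mm high, on the work surface. Origin at the centre of its underside.

How it is judged:
On the way, in this order (a step that is already met when the one before it is completed fails the run):
1. the front is pressed into the tight spot so that it is clearly felt (more than 3.2 N) (contact force between front_nose and pip above 3.2 N), for 0.1 s.
2. the front is backed off, 15 to 45 mm short of where it begins to bind, and still (y of pip in the frame of front_edge between 0.02 and 0.05 m and velocity of joint front between -0.004 and 0.004 m/s), for 0.2 s.
3. the stop is against the front's leading edge (gap under 6 mm), the front still backed off (y of pip in the frame of front_edge between 0.02 and 0.05 m and y of stop_face in the frame of front_edge between -0.003 and 0.006 m), for 0.1 s.
At the end, for the whole second after the job is handed in: The front rests 15 to 45 mm short of where it begins to bind, the stop's face is within 6 mm of the front's leading edge, both at rest and released (all of step 3 and velocity of joint front between -0.004 and 0.004 m/s and velocity of joint stop between -0.004 and 0.004 m/s); the robot touches nothing.
It fails at once if the front is forced into the tight spot (more than 18 N) (contact force between front_nose and pip above 18 N).
It fails at once if a bystander is moved by more than 30 mm (distance of any of jar_large, jar_small, canister, bowl, whisk, mug, dish from where it was at the start of the episode above 0.03 m).
It also fails if it takes over 72 s, if anything falls off the work surface, if the arm or the gripper's body presses on something with over 40 N, if the wrist force passes 120 N, or if a joint passes its speed limit or range.

ROBOT

A 7-joint arm with a two-finger parallel gripper is mounted at the origin on the work surface. World frame = base frame: x ahead of the robot, y to its left, z up, the work surface at z = 0. Lengths are in m, angles in rad, forces in N, time in s.
With the tool pointing down it reaches from about 0.425 to 1.025 m from the base axis. Payload 9.4 kg.
Tool frame: the origin (TCP) lies at the very end of the fingers, on their centre line; the grasp point (between the pads) lies 19 mm behind it; z points along the fingers, x is the direction in which the jaws open and shut, and the axes are right-handed (so a half turn about z gives the same grasp; the last joint's range is limited). The gripper opens to 93 mm and grips with 3 to 60 N. Pads are 15 mm wide; open, the fingers measure 128 mm over their backs; the gripper's body (75 mm by 188 mm) begins 65 mm behind the grasp point.
Start: joints at [-1.312, 0.599, -0.003, 1.599, 0.002, 0.943, -0.08], TCP at [0.239, 0.685, 0.219] pointing down, gripper open.
Joint ranges: [-2.57, 2.57], [-0.35, 1.97], [-1.29, 1.29], [0.11, 2.56], [-1.05, 4.19], [0.11, 1.86], [-2.63, 2.63]. Speed limits (rad/s): [2.22, 2.22, 3.01, 3.01, 3.14, 3.14, 3.14].

INTERFACE

Orientations are given as a unit quaternion [x, y, z, w].
In Python, from cell import manip gives the robot as it stands. The module is installed in compiled form; this text tells all that it offers.
- The arm moves only by the tool carry_out, never from a script. Its argument "commands" is text: rows parted by semicolons, each of 7 numbers parted by spaces: the opening, from 0 (shut) to 1 (fully open), then the shift along the tool's x, y, z in mm, then the turn, a rotation vector about the tool's x, y, z in rad. A call has exactly 10 rows; each row shifts and turns the commanded pose from where the row before left it, along the tool's axes as they then stand; what a row does not reach is not made up. A row lasts 1/12 s, in which the tool goes at most 41.7 mm and 7.16 degrees, less where a joint would pass 70% of its speed; a pose out of reach is approached as far as the arm can. A call is refused whole if a number of a shift passes 41.7 or a number of a turn 0.125, either way. A call with a gripper value outside its range is refused whole. The fingers move at their own pace and stop on an object; the grip force is fixed at half the most. Time passes only in rows, so rows that do not move let the fingers close, or fill a call up. It gives the time, the measured TCP pose, the force and the opening at its end, in the units of the state.
- manip.get_obs(): the state, without advancing time (a new reading comes with each control period).
- manip.read_camera(name): name is "scene" or "top" or "wrist"; returns a dict with "color" (384x512x3 uint8, blue, green, red), "fov_y" (degrees; the focal length in pixels is half the picture's height over the tangent of half this angle, whatever the lens; pixels are square), "cx", "cy" (the principal point, pixels), "view" (4x4, takes a point from world to camera coordinates). Camera axes: x right, y down, z forward; pixel columns grow to the right and rows downward; lengths in m; the calibration is good to about 2 mm. A picture is of the moment at which its call begins. There is no depth.
- manip.job_done(): hands the job in, once; it reports no verdict.
The state is a dict: "t": time; "joint_positions": joint angles; "qd": joint speeds; "effort": joint torques, N m; "position": TCP position; "tool_rot": TCP orientation; "contact_force": force on the tool from outside, world axes, zero at the start; "wrist_torque": the same for the moment, N m; "grip_width": finger opening in m.
Only numpy, scipy, OpenCV 4.12 (cv2) and the standard library are available. Lean on these libraries where they do the work, as an engineer would, in place of code of your own. Each camera call takes 0.05 s, during which the arm holds its last target.

## Working session

There is one attempt and no reset: what is moved stays moved. The work goes in short steps, Python scripts to look and compute and a tool call to move; the robot and the scene stay as the last step left them, time stands still between calls to the robot, and variables do not carry over. Pictures are saved under pics/ and viewed, and the job is handed in when it is done.

Besides the shell and the picture viewer there is one more tool, called after "Emit:" as name(argument=value, ...) on one line, values as JSON. carry_out: Moves the arm, as the interface text tells. Its arguments: {"type":"object","properties":{"commands":{"type":"string"}},"required":["commands"]}

```bash
mkdir -p pics; ls; cat > h.py <<'E'
import numpy as np, cv2
from cell import manip
def snap(n,f):
    c=manip.read_camera(n); cv2.imwrite('pics/'+f,c['color']); np.savez('pics/'+f[:-4]+'.npz',**{k:c[k] for k in('fov_y','cx','cy','view')}); return c
def load(f): return dict(np.load('pics/'+f+'.npz'))
def foc(c): return 192/np.tan(np.radians(float(c['fov_y']))/2)
def ray(c,u,v):
    f=foc(c); d=np.array([(u-c['cx'])/f,(v-c['cy'])/f,1.]); V=np.array(c['view']); R=V[:3,:3]; return -R.T@V[:3,3], R.T@d
def onz(c,u,v,z):
    o,d=ray(c,u,v); return o+d*(z-o[2])/d[2]
def proj(c,p):
    V=np.array(c['view']); q=V[:3,:3]@np.asarray(p)+V[:3,3]; f=foc(c); return q[0]/q[2]*f+c['cx'],q[1]/q[2]*f+c['cy']
E
python3 - <<'E'
from h import *
print(manip.get_obs())
for n in('scene','top','wrist'):
    c=snap(n,n+'0.png'); print(n,c['fov_y'],c['cx'],c['cy'],np.array(c['view']).round(3).tolist())
E
```

```text
pics
{'t': 0.0, 'joint_positions': array([-1.31171034,  0.60014435, -0.00252257,  1.60009468,  0.00181168,
        0.9428963 , -0.07983181]), 'qd': array([-1.51275622e-03,  1.48466093e-03, -1.89664656e-03,  4.80147272e-04,
        8.15725430e-04, -3.99768570e-04,  8.15865398e-05]), 'effort': array([-4.24387790e-04, -7.65080380e+01,  1.49669219e+00, -2.52357155e+01,
       -5.25923597e-02,  1.67012494e-02,  1.38588098e-04]), 'position': array([0.2387722 , 0.68405531, 0.21775895]), 'tool_rot': array([ 8.15320507e-01,  5.79009394e-01, -5.77629177e-04,  5.09896668e-04]), 'contact_force': array([ 0.40009693, -0.00728864, -0.78057961]), 'wrist_torque': array([-0.01602668,  0.01389687, -0.01147094]), 'grip_width': 0.09298871574927672}
scene 52.425319664205944 252.27418643767786 187.0122520926117 [[-0.756, 0.654, -0.004, 0.411], [0.426, 0.488, -0.762, -0.176], [-0.496, -0.578, -0.648, 1.659], [0.0, 0.0, 0.0, 1.0]]
top 53.141192382283066 253.22658929958504 191.7078253528284 [[-0.021, -1.0, 0.004, 0.023], [-0.997, 0.021, -0.077, 0.573], [0.077, -0.006, -0.997, 1.435], [0.0, 0.0, 0.0, 1.0]]
wrist 69.5737934819276 250.10540757971623 193.5747373417525 [[0.329, 0.944, 0.0, -0.726], [0.905, -0.315, 0.285, -0.034], [0.269, -0.093, -0.959, 0.391], [0.0, 0.0, 0.0, 1.0]]
```

View pics/scene0.png

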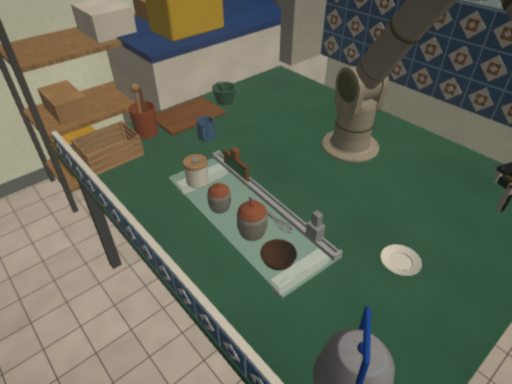

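View pics/top0.png

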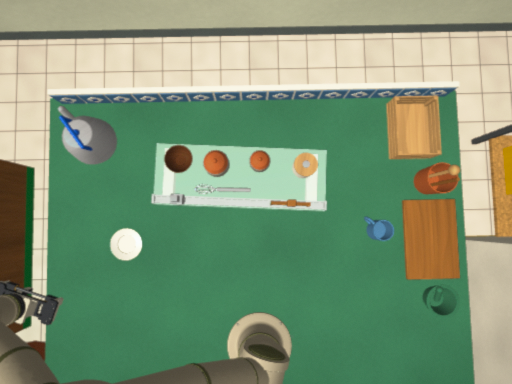

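View pics/wrist0.png

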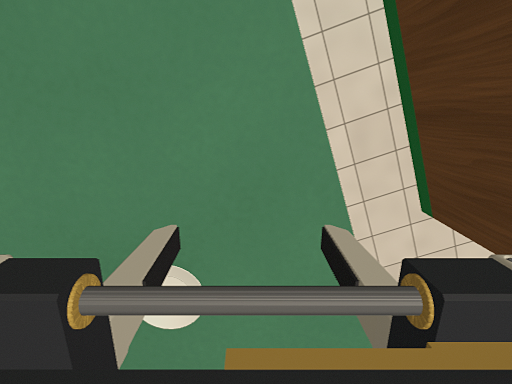

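The top view shows the track running from about (152,200) to (326,206). The front grip is at about (291,203) and the stop at about (176,198), so +y is to the image's left. I'll zoom in next.

```bash
python3 - <<'E'
import cv2
a=cv2.imread('pics/top0.png')[185:220,145:335]; cv2.imwrite('pics/topz.png',cv2.resize(a,None,fx=4.2,fy=4.2,interpolation=cv2.INTER_CUBIC))
a=cv2.imread('pics/scene0.png')[140:270,200:350]; cv2.imwrite('pics/scz.png',cv2.resize(a,None,fx=4.5,fy=4.5,interpolation=cv2.INTER_CUBIC))
E
```

```text
(no output)
```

View pics/topz.png

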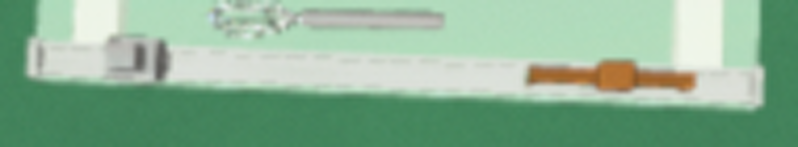

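View pics/scz.png

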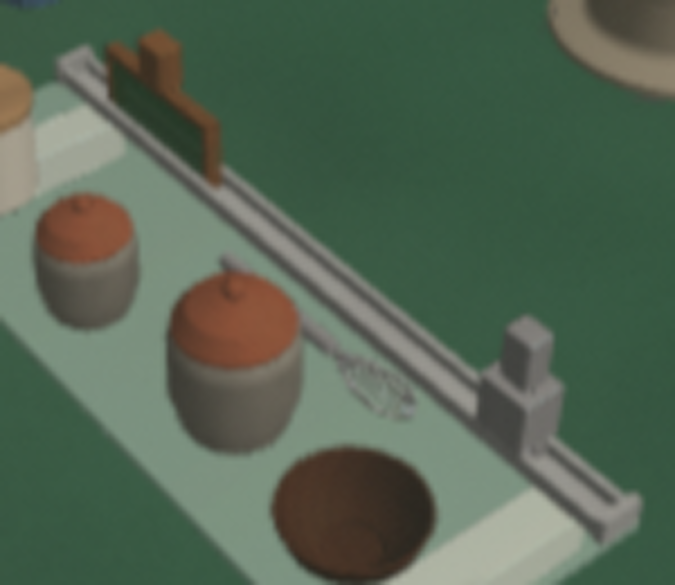

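```bash
cat >> h.py <<'E'
def tri(c1,p1,c2,p2):
    o1,d1=ray(c1,*p1);o2,d2=ray(c2,*p2)
    A=np.stack([d1,-d2],1); s=np.linalg.lstsq(A,o2-o1,rcond=None)[0]
    a=o1+d1*s[0];b=o2+d2*s[1]; return (a+b)/2,np.linalg.norm(a-b)
E
python3 - <<'E'
from h import *
t=load('top0');s=load('scene0')
T=lambda x,y:(145+x/4.2,185+y/4.2)
S=lambda x,y:(200+x/4.5,140+y/4.5)
print('front grip top',tri(t,T(617,70),s,S(160,41)))
print('stop post top',tri(t,T(127,53),s,S(528,328)))
for n,p in dict(bl=(30,38),fl=(30,77),br=(763,66),fr=(763,105)).items(): print(n,onz(t,*T(*p),0.066))
im=cv2.imread('pics/top0.png')
# green shelf hull for yaw: whiteish/aluminium track rows
hsv=cv2.cvtColor(im,cv2.COLOR_BGR2HSV)
m=((hsv[...,1]<40)&(hsv[...,2]>150)).astype(np.uint8); m[:188]=0;m[215:]=0;m[:,:145]=0;m[:,335:]=0
r=cv2.minAreaRect(cv2.findNonZero(m)); print(r)
for p in cv2.boxPoints(r): print(p,onz(t,*p,0.066))
E
```

```text
front grip top (array([ 0.52297048, -0.11751124,  0.16018097]), np.float64(0.006711742598154262))
stop post top (array([0.54530547, 0.28334047, 0.15723239]), np.float64(0.00771271094253793))
bl [0.56872635 0.38315523 0.066     ]
fl [0.53457301 0.38318246 0.066     ]
br [ 0.53090394 -0.25775043  0.066     ]
fr [ 0.49679915 -0.25653436  0.066     ]
((238.5, 198.5), (21.0, 175.0), 90.0)
[151. 188.] [0.59112457 0.38733686 0.066     ]
[326. 188.] [ 0.57785804 -0.25696352  0.066     ]
[326. 209.] [ 0.50051691 -0.25421609  0.066     ]
[151. 209.] [0.51387996 0.38738086 0.066     ]
```

Emit:
carry_out(commands="1 0 0 -15 0 0 -0.092; 1 0 0 -15 0 0 -0.092; 1 0 0 -12 0 0 -0.092; 1 -20 8 0 0 0 0; 1 -33 14 0 0 0 0; 1 -33 14 0 0 0 0; 1 -33 14 0 0 0 0; 1 -33 14 0 0 0 0; 1 -33 14 0 0 0 0; 1 -33 14 0 0 0 0")

```text
t: 0.98
position: [0.318, 0.4595, 0.2605]
tool_rot: [0.728, 0.686, -0.0, 0.0]
contact_force: [1.4, 0.6, -0.3]
grip_width: 0.0928
```

Emit:
carry_out(commands="1 -33 14 0 0 0 0; 1 -33 14 0 0 0 0; 1 -33 14 0 0 0 0; 1 -33 14 0 0 0 0; 1 -33 14 0 0 0 0; 1 -33 14 0 0 0 0; 1 -33 14 0 0 0 0; 1 -33 14 0 0 0 0; 1 -33 14 0 0 0 0; 1 -33 14 0 0 0 0")

```text
t: 1.82
position: [0.4379, 0.1219, 0.2607]
tool_rot: [0.728, 0.686, 0.0, 0.0]
contact_force: [-0.0, -0.0, -0.0]
grip_width: 0.0927
```

Emit:
carry_out(commands="1 -33 14 0 0 0 0; 1 -33 14 0 0 0 0; 1 -33 14 0 0 0 0; 1 -33 14 0 0 0 0; 1 -33 14 0 0 0 0; 1 -33 14 0 0 0 0; 1 -25 10 0 0 0 0; 1 -12 5 0 0 0 0; 1 0 0 0 0 0 0; 1 0 0 0 0 0 0")

```text
t: 2.65
position: [0.5222, -0.1165, 0.2603]
tool_rot: [0.728, 0.685, -0.0, -0.0]
contact_force: [-0.1, 1.5, -0.1]
grip_width: 0.093
```

```bash
python3 - <<'E'
from h import *
snap('wrist','w1.png'); print(manip.get_obs()['contact_force'])
E
```

```text
[ 0.33972503  0.65391934 -1.4616687 ]
```

View pics/w1.png

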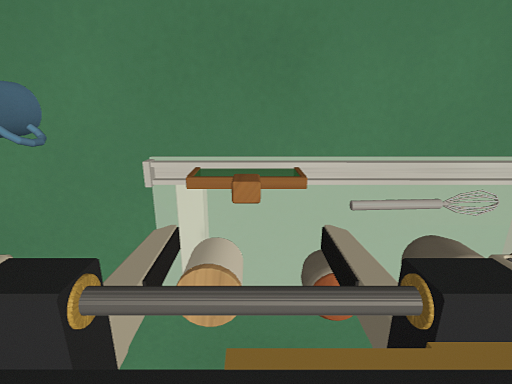

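```bash
python3 - <<'E'
from h import *
c=load('w1'); print(ray(c,0,0)[0], c['view'].round(3))
print(proj(c,[.523,-.1175,.16]), proj(c,[.522,-.1165,.26]))
for z in(.15,.155,.16): print(z,[onz(c,*p,z).round(4) for p in((246.5,202),(233,202),(260,202),(246,178.5))])
t=load('top0'); print([onz(t,145+617/4.2,185+72/4.2,z).round(4) for z in(.15,.155,.16)])
for p in((150,158),(512,160)): print(onz(c,*p,.066))
a=cv2.imread('pics/w1.png')[150:215,140:320]; cv2.imwrite('pics/w1z.png',cv2.resize(a,None,fx=4.4,fy=4.4,interpolation=cv2.INTER_CUBIC))
E
```

```text
[ 0.44292941 -0.11123817  0.42722531] [[ 0.06   0.998  0.002  0.084]
 [ 0.957 -0.058  0.284 -0.552]
 [ 0.284 -0.015 -0.959  0.282]
 [ 0.     0.     0.     1.   ]]
(np.float64(248.04667155303315), np.float64(194.58248123872994)) (np.float64(248.7225052346217), np.float64(236.55107003545623))
0.15 [array([ 0.5341, -0.1199,  0.15  ]), array([ 0.5332, -0.1341,  0.15  ]), array([ 0.5349, -0.1056,  0.15  ]), array([ 0.5086, -0.1188,  0.15  ])]
0.155 [array([ 0.5324, -0.1197,  0.155 ]), array([ 0.5316, -0.1337,  0.155 ]), array([ 0.5333, -0.1057,  0.155 ]), array([ 0.5074, -0.1186,  0.155 ])]
0.16 [array([ 0.5308, -0.1196,  0.16  ]), array([ 0.5299, -0.1333,  0.16  ]), array([ 0.5316, -0.1058,  0.16  ]), array([ 0.5062, -0.1185,  0.16  ])]
[array([ 0.5243, -0.1208,  0.15  ]), array([ 0.5241, -0.1203,  0.155 ]), array([ 0.5238, -0.1198,  0.16  ])]
[ 0.4933893  -0.24501242  0.066     ]
[0.52462381 0.23065816 0.066     ]
```

View pics/w1z.png

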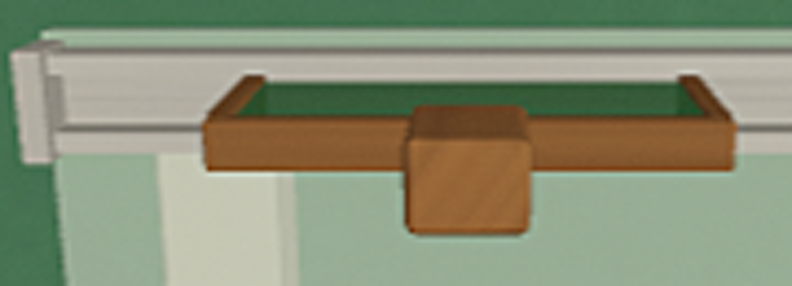

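Emit:
carry_out(commands="1 -3 0 25 0 0 0; 1 0 0 30 0 0 0; 1 0 0 30 0 0 0; 1 0 0 28 0 0 0; 1 0 0 15 0 0 0; 1 0 0 5 0 0 0; 1 0 0 0 0 0 0; 0 0 0 0 0 0 0; 0 0 0 0 0 0 0; 0 0 0 0 0 0 0")

```text
t: 3.53
position: [0.5231, -0.1197, 0.1289]
tool_rot: [0.728, 0.686, 0.001, 0.001]
contact_force: [0.1, -0.1, -0.5]
grip_width: 0.0773
```

Emit:
carry_out(commands="0 0 0 0 0 0 0; 0 0 0 0 0 0 0; 0 0 0 0 0 0 0; 0 0 0 0 0 0 0; 0 0 0 0 0 0 0; 0 0 0 0 0 0 0; 0 0 0 0 0 0 0; 0 0 0 0 0 0 0; 0 0 0 0 0 0 0; 0 0 0 0 0 0 0")

```text
t: 4.37
position: [0.5224, -0.12, 0.1276]
tool_rot: [0.728, 0.686, -0.0, 0.0]
contact_force: [0.3, -0.3, 1.0]
grip_width: 0.0301
```

```bash
python3 - <<'E'
from h import *
snap('wrist','w2.png');o=manip.get_obs(); print(o['contact_force'],o['position'],o['grip_width'])
snap('scene','s2.png')
a=cv2.imread('pics/s2.png')[110:270,180:350]; cv2.imwrite('pics/s2z.png',cv2.resize(a,None,fx=3.5,fy=3.5,interpolation=cv2.INTER_CUBIC))
E
```

```text
[-0.00307693 -1.18980221 -0.85650264] [ 0.52231082 -0.11999159  0.12760133] 0.030265338883367535
```

View pics/s2z.png

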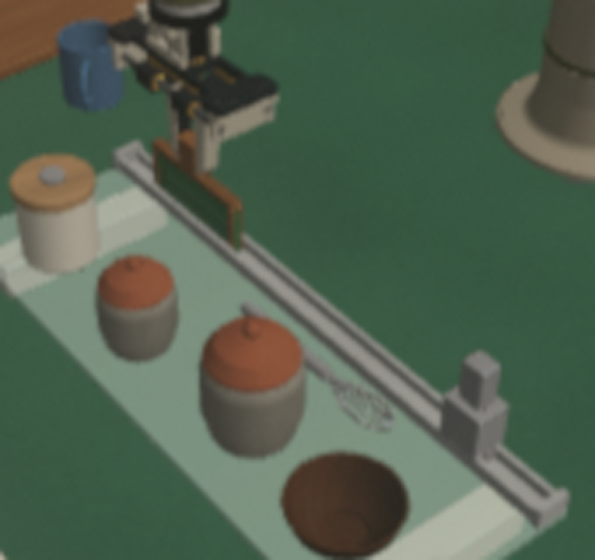

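View pics/w2.png

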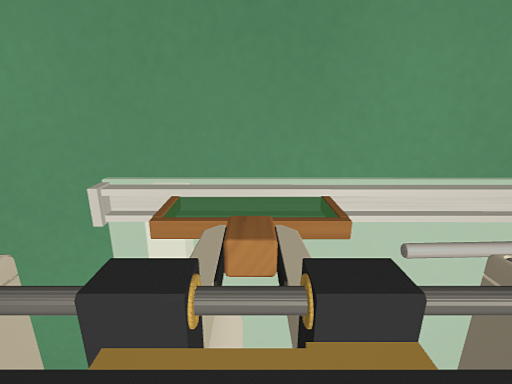

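Emit:
carry_out(commands="0 3 0 0 0 0 0; 0 5 0 0 0 0 0; 0 5 0 0 0 0 0; 0 5 0 0 0 0 0; 0 5 0 0 0 0 0; 0 5 0 0 0 0 0; 0 5 0 0 0 0 0; 0 4 0 0 0 0 0; 0 2 0 0 0 0 0; 0 1 0 0 0 0 0")

```text
t: 5.3
position: [0.5248, -0.0794, 0.1276]
tool_rot: [0.728, 0.686, 0.0, -0.0]
contact_force: [0.6, -1.6, -1.8]
grip_width: 0.0298
```

Emit:
carry_out(commands="0 1 0 0 0 0 0; 0 1 0 0 0 0 0; 0 1 0 0 0 0 0; 0 1 0 0 0 0 0; 0 1 0 0 0 0 0; 0 1 0 0 0 0 0; 0 1 0 0 0 0 0; 0 1 0 0 0 0 0; 0 1 0 0 0 0 0; 0 1 0 0 0 0 0")

```text
t: 6.13
position: [0.5254, -0.0698, 0.1276]
tool_rot: [0.728, 0.686, 0.0, 0.0]
contact_force: [1.2, -1.8, -3.0]
grip_width: 0.0296
```

Emit:
carry_out(commands="0 1 0 0 0 0 0; 0 1 0 0 0 0 0; 0 1 0 0 0 0 0; 0 1 0 0 0 0 0; 0 1 0 0 0 0 0; 0 1 0 0 0 0 0; 0 1 0 0 0 0 0; 0 1 0 0 0 0 0; 0 1 0 0 0 0 0; 0 1 0 0 0 0 0")

```text
t: 6.97
position: [0.526, -0.0599, 0.1276]
tool_rot: [0.728, 0.686, 0.0, 0.0]
contact_force: [2.2, -2.7, -3.8]
grip_width: 0.0299
```

```bash
python3 -c "
from h import *
print(manip.get_obs()['contact_force'])"
```

```text
[ 2.18546791 -2.69346049 -3.8317284 ]
```

Emit:
carry_out(commands="0 1 0 0 0 0 0; 0 1 0 0 0 0 0; 0 1 0 0 0 0 0; 0 1 0 0 0 0 0; 0 1 0 0 0 0 0; 0 1 0 0 0 0 0; 0 1 0 0 0 0 0; 0 1 0 0 0 0 0; 0 1 0 0 0 0 0; 0 1 0 0 0 0 0")

```text
t: 7.8
position: [0.5266, -0.0499, 0.1276]
tool_rot: [0.728, 0.686, 0.0, 0.0]
contact_force: [2.7, -2.6, -5.0]
grip_width: 0.0297
```

Emit:
carry_out(commands="0 1 0.1 0 0 0 0; 0 1 0.1 0 0 0 0; 0 1 0.1 0 0 0 0; 0 1 0.1 0 0 0 0; 0 1 0.1 0 0 0 0; 0 1 0 0.1 0 0 0; 0 1 0 0.1 0 0 0; 0 1 0 0.1 0 0 0; 0 1 0 0.1 0 0 0; 0 1 0 0.1 0 0 0")

```text
t: 8.63
position: [0.5273, -0.04, 0.1276]
tool_rot: [0.728, 0.686, -0.0, -0.0]
contact_force: [-3.9, -1.8, 8.1]
grip_width: 0.0299
```

Emit:
carry_out(commands="0 1 -0.1 -0.1 0 0 0; 0 1 -0.1 -0.1 0 0 0; 0 1 0 -0.1 0 0 0; 0 1 0 0 0 0 0; 0 1 0 0 0 0 0; 0 1 0 0 0 0 0; 0 1 0 0 0 0 0; 0 1 0 0 0 0 0; 0 1 0 0 0 0 0; 0 1 0 0 0 0 0")

```text
t: 9.47
position: [0.5279, -0.03, 0.1276]
tool_rot: [0.728, 0.686, -0.0, -0.0]
contact_force: [-3.9, -1.2, 6.1]
grip_width: 0.0297
```

Emit:
carry_out(commands="0 1 -0.1 -0.1 0 0 0; 0 1 -0.1 -0.1 0 0 0; 0 1 0 0 0 0 0; 0 1 0 0 0 0 0; 0 1 0 0 0 0 0; 0 1 0 0 0 0 0; 0 1 0 0 0 0 0; 0 1 0 0 0 0 0; 0 1 0 0 0 0 0; 0 1 0 0 0 0 0")

```text
t: 10.3
position: [0.5285, -0.0199, 0.1276]
tool_rot: [0.728, 0.686, 0.0, 0.0]
contact_force: [-2.0, -2.2, 2.2]
grip_width: 0.0297
```

Emit:
carry_out(commands="0 1 0 0 0 0 0; 0 1 0 0 0 0 0; 0 1 0 0 0 0 0; 0 1 0 0 0 0 0; 0 1 0 0 0 0 0; 0 1 0 0 0 0 0; 0 1 0 0 0 0 0; 0 1 0 0 0 0 0; 0 1 0 0 0 0 0; 0 1 0 0 0 0 0")

```text
t: 11.13
position: [0.5291, -0.01, 0.1276]
tool_rot: [0.728, 0.686, 0.0, 0.0]
contact_force: [-1.6, -1.6, -0.7]
grip_width: 0.0297
```

Emit:
carry_out(commands="0 1 0 0 0 0 0; 0 1 0 0 0 0 0; 0 1 0 0 0 0 0; 0 1 0 0 0 0 0; 0 1 0 0 0 0 0; 0 1 0 0 0 0 0; 0 1 0 0 0 0 0; 0 1 0 0 0 0 0; 0 1 0 0 0 0 0; 0 1 0 0 0 0 0")

```text
t: 11.97
position: [0.5297, -0.0, 0.1276]
tool_rot: [0.728, 0.686, 0.0, 0.0]
contact_force: [-0.9, -2.3, -2.7]
grip_width: 0.0296
```

Emit:
carry_out(commands="0 1 0 0 0 0 0; 0 1 0 0 0 0 0; 0 1 0 0 0 0 0; 0 1 0 0 0 0 0; 0 1 0 0 0 0 0; 0 1 0 0 0 0 0; 0 1 0 0 0 0 0; 0 1 0 0 0 0 0; 0 1 0 0 0 0 0; 0 1 0 0 0 0 0")

```text
t: 12.8
position: [0.5301, 0.0081, 0.1276]
tool_rot: [0.728, 0.685, -0.001, 0.001]
contact_force: [-0.7, -9.7, -1.6]
grip_width: 0.0304
```

Emit:
carry_out(commands="0 0 0 0 0 0 0; 0 0 0 0 0 0 0; 0 0 0 0 0 0 0; 0 0 0 0 0 0 0; 0 0 0 0 0 0 0; 0 -1 0 0 0 0 0; 0 -1 0 0 0 0 0; 0 -1 0 0 0 0 0; 0 0 0 0 0 0 0; 0 0 0 0 0 0 0")

```text
t: 13.63
position: [0.53, 0.0058, 0.1276]
tool_rot: [0.728, 0.685, -0.0, 0.0]
contact_force: [-0.2, -6.3, -1.6]
grip_width: 0.03
```

Emit:
carry_out(commands="0 -4 0 0 0 0 0; 0 -5 0 0 0 0 0; 0 -5 0 0 0 0 0; 0 -5 0 0 0 0 0; 0 -5 0 0 0 0 0; 0 -5 0 0 0 0 0; 0 -4 0 0 0 0 0; 0 -2 0 0 0 0 0; 0 -1 0 0 0 0 0; 0 0 0 0 0 0 0")

```text
t: 14.47
position: [0.5279, -0.0295, 0.1276]
tool_rot: [0.728, 0.685, -0.0, 0.0]
contact_force: [-0.3, -0.8, -3.8]
grip_width: 0.0296
```

Emit:
carry_out(commands="0 0 0 0 0 0 0; 0 0 0 0 0 0 0; 0 0 0 0 0 0 0; 0 0 0 0 0 0 0; 0 0 0 0 0 0 0; 1 0 0 0 0 0 0; 1 0 0 0 0 0 0; 1 0 0 0 0 0 0; 1 0 0 0 0 0 0; 1 0 0 0 0 0 0")

```text
t: 15.3
position: [0.528, -0.0289, 0.1277]
tool_rot: [0.728, 0.686, 0.0, 0.0]
contact_force: [-0.2, 0.3, 0.3]
grip_width: 0.0583
```

Emit:
carry_out(commands="1 0 0 0 0 0 0; 1 0 0 0 0 0 0; 1 0 0 0 0 0 0; 1 0 0 -15 0 0 0; 1 0 0 -30 0 0 0; 1 0 0 -35 0 0 0; 1 0 0 -35 0 0 0; 1 0 0 -20 0 0 0; 1 20 0 0 0 0 0; 1 35 0 0 0 0 0")

```text
t: 16.13
position: [0.5319, 0.0229, 0.2647]
tool_rot: [0.73, 0.683, 0.001, 0.002]
contact_force: [0.7, 1.0, -0.0]
grip_width: 0.0927
```

Emit:
carry_out(commands="1 35 0 0 0 0 0; 1 35 0 0 0 0 0; 1 35 0 0 0 0 0; 1 35 0 0 0 0 0; 1 35 0 0 0 0 0; 1 35 0 0 0 0 0; 1 30 0 0 0 0 0; 1 15 0 0 0 0 0; 1 0 0 0 0 0 0; 1 0 0 0 0 0 0")

```text
t: 16.97
position: [0.5462, 0.2801, 0.2622]
tool_rot: [0.728, 0.686, -0.001, 0.0]
contact_force: [0.3, -0.9, -0.8]
grip_width: 0.0929
```

```bash
python3 - <<'E'
from h import *
snap('wrist','w3.png');o=manip.get_obs(); print(o['contact_force'],o['position'],o['grip_width'])
snap('top','t3.png')
a=cv2.imread('pics/w3.png')[140:260,150:350]; cv2.imwrite('pics/w3z.png',cv2.resize(a,None,fx=4,fy=4,interpolation=cv2.INTER_CUBIC))
E
```

```text
[ 0.97454304 -1.33971926  0.89190973] [0.54647618 0.27871165 0.26242025] 0.0928378253640336
```

View pics/w3.png

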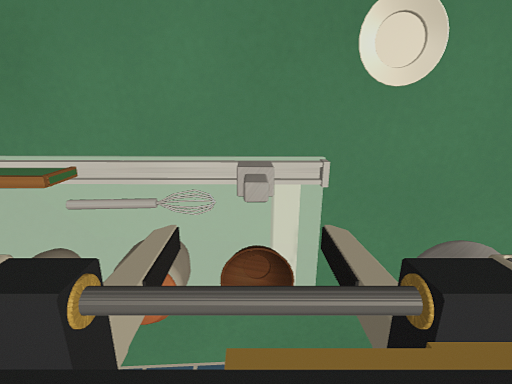

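View pics/w3z.png

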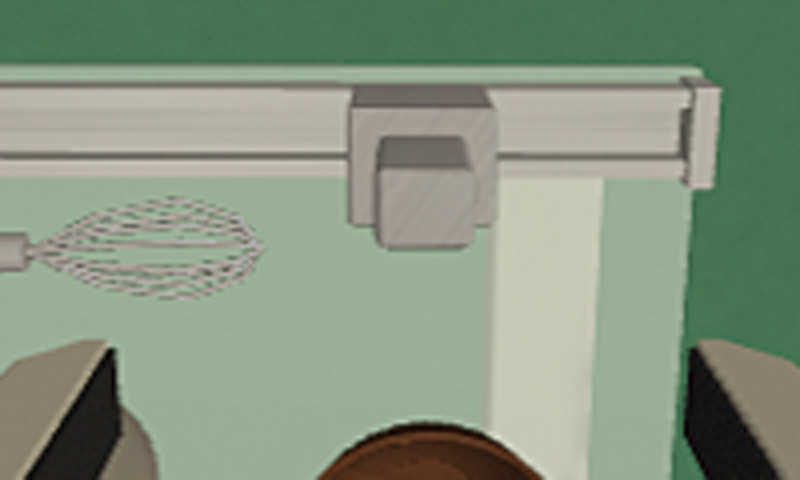

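The wrist view shows the post's top face centred at about (256,192). The stop hasn't moved.

```bash
python3 - <<'E'
from h import *
c=load('w3')
for z in (.145,.15,.155): print(z,onz(c,256.3,191.9,z))
t=load('top0');print([onz(t,145+127/4.2,185+53/4.2,z).round(4) for z in(.15,.155)])
# depth-based: block top corners
for z in (.10,.105,.11,.115):
    a=onz(c,150+350/4,140+107/4,z);b=onz(c,150+497/4,140+107/4,z); d=onz(c,150+350/4,140+226/4,z)
    print(z,np.linalg.norm(a-b),np.linalg.norm(a-d))
E
```

```text
0.145 [0.54962795 0.28749628 0.145     ]
0.15 [0.54817162 0.28745993 0.15      ]
0.155 [0.54671529 0.28742357 0.155     ]
[array([0.5483, 0.2818, 0.15  ]), array([0.548 , 0.2808, 0.155 ])]
0.1 0.04437356515346446 0.03759020293526187
0.105 0.04369944985288534 0.037019139265644846
0.11 0.043025334552306276 0.0364480755960276
0.115 0.0423512192517272 0.035877011926410456
```

Emit:
carry_out(commands="1 4 0 25 0 0 0; 1 0 0 30 0 0 0; 1 0 0 30 0 0 0; 1 0 0 30 0 0 0; 1 0 0 18 0 0 0; 1 0 0 8 0 0 0; 1 0 0 0 0 0 0; 0 0 0 0 0 0 0; 0 0 0 0 0 0 0; 0 0 0 0 0 0 0")

```text
t: 17.9
position: [0.5475, 0.2845, 0.1232]
tool_rot: [0.728, 0.685, 0.001, 0.0]
contact_force: [-0.7, -0.0, 0.6]
grip_width: 0.0776
```

Emit:
carry_out(commands="0 0 0 0 0 0 0; 0 0 0 0 0 0 0; 0 0 0 0 0 0 0; 0 0 0 0 0 0 0; 0 0 0 0 0 0 0; 0 0 0 0 0 0 0; 0 0 0 0 0 0 0; 0 0 0 0 0 0 0; 0 0 0 0 0 0 0; 0 0 0 0 0 0 0")

```text
t: 18.73
position: [0.5466, 0.2846, 0.1216]
tool_rot: [0.728, 0.686, 0.0, -0.0]
contact_force: [0.7, 1.1, -0.2]
grip_width: 0.026
```

Emit:
carry_out(commands="0.5 0 0 0 0 0 0; 0.5 0 0 0 0 0 0; 0.5 0 0 -4 0 0 0; 0.5 0 0 -4 0 0 0; 0.5 0 0 -1 0 0 0; 0 0 0 0 0 0 0; 0 0 0 0 0 0 0; 0 0 0 0 0 0 0; 0 0 0 0 0 0 0; 0 0 0 0 0 0 0")

```text
t: 19.57
position: [0.5466, 0.2844, 0.1306]
tool_rot: [0.728, 0.686, -0.0, -0.0]
contact_force: [-0.6, 0.2, 0.8]
grip_width: 0.0259
```

Emit:
carry_out(commands="0 0 0 0 0 0 0; 0 0 0 0 0 0 0; 0 0 0 0 0 0 0; 0 -5 0 0 0 0 0; 0 -10 0 0 0 0 0; 0 -10 0 0 0 0 0; 0 -10 0 0 0 0 0; 0 -10 0 0 0 0 0; 0 -5 0 0 0 0 0; 0 0 0 0 0 0 0")

```text
t: 20.4
position: [0.5434, 0.2317, 0.1306]
tool_rot: [0.729, 0.685, -0.001, 0.0]
contact_force: [-0.2, -2.3, -0.9]
grip_width: 0.0257
```

Emit:
carry_out(commands="0 -10 0 0 0 0 0; 0 -15 0 0 0 0 0; 0 -15 0 0 0 0 0; 0 -15 0 0 0 0 0; 0 -15 0 0 0 0 0; 0 -15 0 0 0 0 0; 0 -15 0 0 0 0 0; 0 -10 0 0 0 0 0; 0 -5 0 0 0 0 0; 0 0 0 0 0 0 0")

```text
t: 21.23
position: [0.5364, 0.1172, 0.1306]
tool_rot: [0.729, 0.685, -0.001, 0.0]
contact_force: [-1.1, -4.0, -3.3]
grip_width: 0.0258
```

Emit:
carry_out(commands="0 -5 0 0 0 0 0; 0 -5 0 0 0 0 0; 0 -5 0 0 0 0 0; 0 -5 0 0 0 0 0; 0 -5 0 0 0 0 0; 0 -5 0 0 0 0 0; 0 -5 0 0 0 0 0; 0 -2 0 0 0 0 0; 0 -1 0 0 0 0 0; 0 0 0 0 0 0 0")

```text
t: 22.07
position: [0.5343, 0.0811, 0.1306]
tool_rot: [0.728, 0.685, -0.0, -0.0]
contact_force: [-2.1, -0.2, -3.3]
grip_width: 0.0259
```

```bash
python3 - <<'E'
from h import *
snap('wrist','w4.png');o=manip.get_obs(); print(o['contact_force'],o['position'],o['grip_width'])
E
```

```text
[-1.75907427 -1.56030342 -2.85538634] [0.53425274 0.0811114  0.13056334] 0.025907086270013684
```

View pics/w4.png

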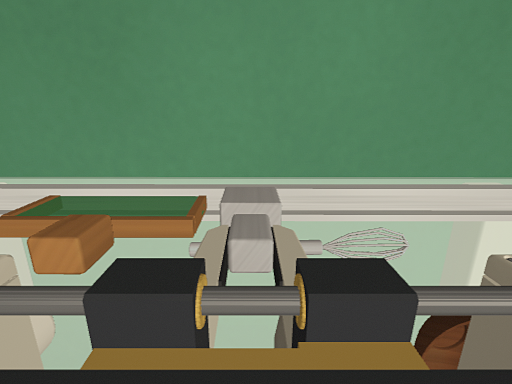

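```bash
python3 - <<'E'
from h import *
c=load('w4')
a=cv2.imread('pics/w4.png')[175:285,150:330]; cv2.imwrite('pics/w4z.png',cv2.resize(a,None,fx=4.4,fy=4.4,interpolation=cv2.INTER_CUBIC))
for z in(.113,.118,.123): print(z,onz(c,198,236,z),onz(c,198,221,z))
for z in(.105,.11): print(z,onz(c,221,212,z),onz(c,281,212,z))
E
```

```text
0.113 [0.53955492 0.04369461 0.113     ] [0.52785677 0.04501998 0.113     ]
0.118 [0.53726107 0.04485601 0.118     ] [0.52588001 0.04614546 0.118     ]
0.123 [0.53496722 0.0460174  0.123     ] [0.52390325 0.04727093 0.123     ]
0.105 [0.52490541 0.06103392 0.105     ] [0.52755851 0.10541753 0.105     ]
0.11 [0.5230875  0.06169658 0.11      ] [0.52567166 0.10492713 0.11      ]
```

View pics/w4z.png

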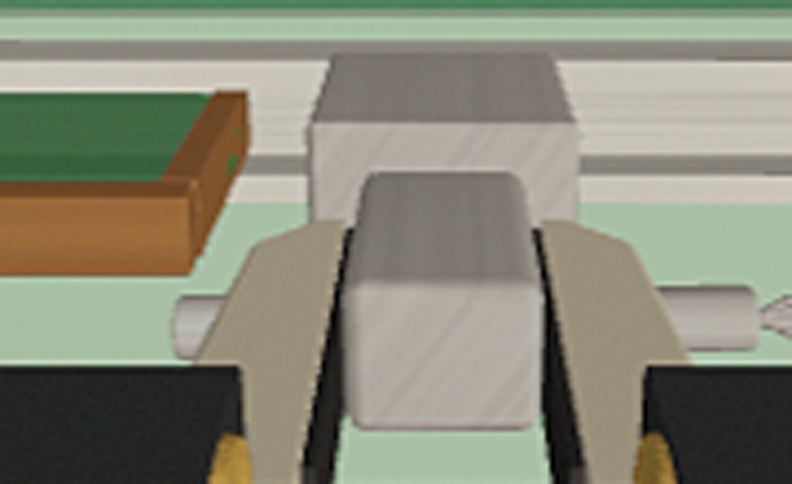

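Emit:
carry_out(commands="0 -2 0 0 0 0 0; 0 -2 0 0 0 0 0; 0 -2 0 0 0 0 0; 0 -2 0 0 0 0 0; 0 -2 0 0 0 0 0; 0 -1 0 0 0 0 0; 0 -1 0 0 0 0 0; 0 -1 0 0 0 0 0; 0 -1 0 0 0 0 0; 0 -1 0 0 0 0 0")

```text
t: 22.95
position: [0.5334, 0.0667, 0.1306]
tool_rot: [0.728, 0.686, -0.0, -0.0]
contact_force: [-3.3, 3.3, -4.4]
grip_width: 0.0258
```

```bash
python3 - <<'E'
from h import *
snap('wrist','w5.png');o=manip.get_obs(); print(o['contact_force'],o['position'],o['grip_width'])
a=cv2.imread('pics/w5.png')[175:285,150:330]; cv2.imwrite('pics/w5z.png',cv2.resize(a,None,fx=4.4,fy=4.4,interpolation=cv2.INTER_CUBIC))
E
```

```text
[-2.96395492  2.95220776 -4.28588771] [0.53338006 0.06647628 0.13056328] 0.025631031862151467
```

View pics/w5z.png

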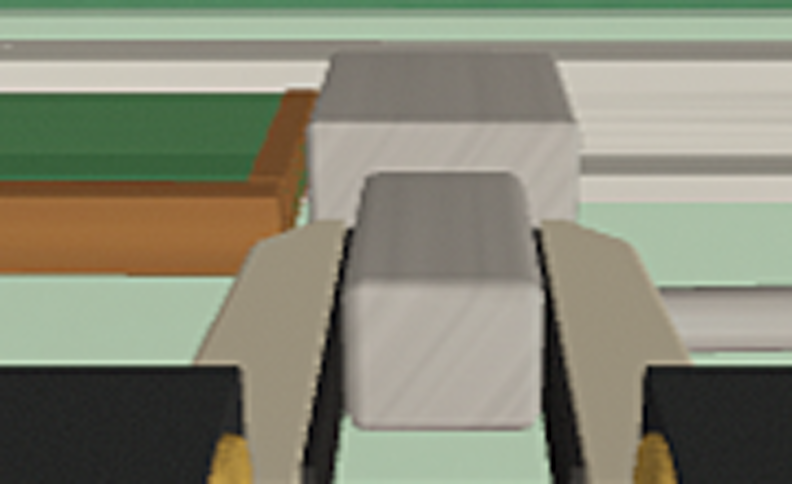

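Emit:
carry_out(commands="0 -0.5 0 0 0 0 0; 0 -0.5 0 0 0 0 0; 0 -0.5 0 0 0 0 0; 0 -0.5 0 0 0 0 0; 0 -0.5 0 0 0 0 0; 0 -0.5 0 0 0 0 0; 0 -0.5 0 0 0 0 0; 0 -0.5 0 0 0 0 0; 0 0 0 0 0 0 0; 0 0 0 0 0 0 0")

```text
t: 23.83
position: [0.5332, 0.0627, 0.1306]
tool_rot: [0.728, 0.686, -0.0, -0.0]
contact_force: [-5.0, 2.3, -4.3]
grip_width: 0.0258
```

```bash
python3 - <<'E'
from h import *
snap('wrist','w6.png');o=manip.get_obs(); print(o['contact_force'],o['position'],o['grip_width'])
a=cv2.imread('pics/w6.png')[175:285,150:330]; cv2.imwrite('pics/w6z.png',cv2.resize(a,None,fx=4.4,fy=4.4,interpolation=cv2.INTER_CUBIC))
E
```

```text
[-4.40239844  2.32275368 -4.61161594] [0.53318834 0.06271245 0.130578  ] 0.02551319200192445
```

View pics/w6z.png

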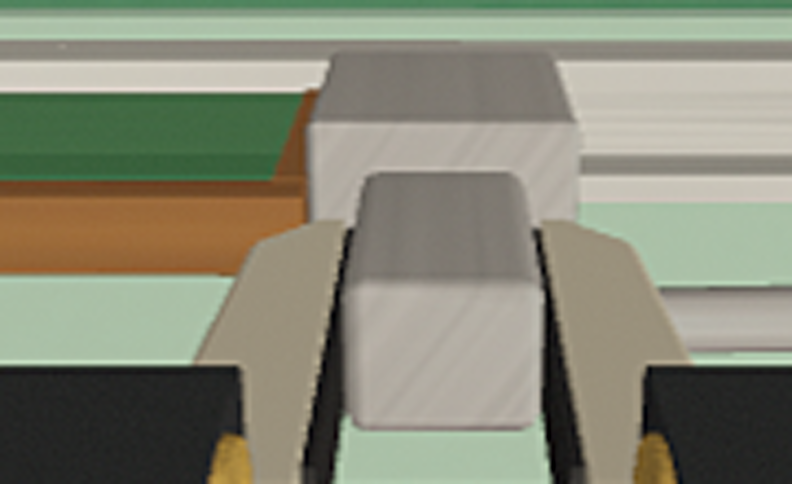

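The panel's corner now meets the block's edge at about zoom (307,200), so any gap left is 1 mm or less. I'll make one more small push and check the force.

Emit:
carry_out(commands="0 -0.3 0 0 0 0 0; 0 -0.3 0 0 0 0 0; 0 -0.3 0 0 0 0 0; 0 -0.3 0 0 0 0 0; 0 -0.3 0 0 0 0 0; 0 0 0 0 0 0 0; 0 0 0 0 0 0 0; 1 0 0 0 0 0 0; 1 0 0 0 0 0 0; 1 0 0 0 0 0 0")

```text
t: 24.72
position: [0.5349, 0.0609, 0.1313]
tool_rot: [0.728, 0.685, 0.001, 0.001]
contact_force: [0.4, -0.1, 0.5]
grip_width: 0.0413
```

Emit:
carry_out(commands="1 0 0 0 0 0 0; 1 0 0 0 0 0 0; 1 0 0 0 0 0 0; 1 0 0 0 0 0 0; 1 0 0 0 0 0 0; 1 0 0 -10 0 0 0; 1 0 0 -25 0 0 0; 1 0 0 -35 0 0 0; 1 0 0 -35 0 0 0; 1 0 0 -20 0 0 0")

```text
t: 25.55
position: [0.5341, 0.0613, 0.2597]
tool_rot: [0.728, 0.686, 0.002, 0.001]
contact_force: [0.1, -0.2, -0.7]
grip_width: 0.0928
```

Emit:
carry_out(commands="1 0 0 0 0 0 0; 1 0 0 0 0 0 0; 1 0 0 0 0 0 0; 1 0 0 0 0 0 0; 1 0 0 0 0 0 0; 1 0 0 0 0 0 0; 1 0 0 0 0 0 0; 1 0 0 0 0 0 0; 1 0 0 0 0 0 0; 1 0 0 0 0 0 0")

```text
t: 26.38
position: [0.5333, 0.0613, 0.2555]
tool_rot: [0.728, 0.686, -0.0, -0.0]
contact_force: [0.3, -1.1, 0.2]
grip_width: 0.0931
```

```bash
python3 - <<'E'
from h import *
c=snap('wrist','w7.png');o=manip.get_obs(); print(o['t'],o['contact_force'],o['position'],o['grip_width'])
a=cv2.imread('pics/w7.png')[140:230,100:300]; cv2.imwrite('pics/w7z.png',cv2.resize(a,None,fx=4,fy=4,interpolation=cv2.INTER_CUBIC))
snap('scene','s7.png')
a=cv2.imread('pics/s7.png')[110:270,180:350]; cv2.imwrite('pics/s7z.png',cv2.resize(a,None,fx=3.5,fy=3.5,interpolation=cv2.INTER_CUBIC))
E
```

```text
26.4333 [0.0870753  0.24241245 0.12300199] [0.53328767 0.06125802 0.25555249] 0.09274966682580786
```

View pics/w7z.png

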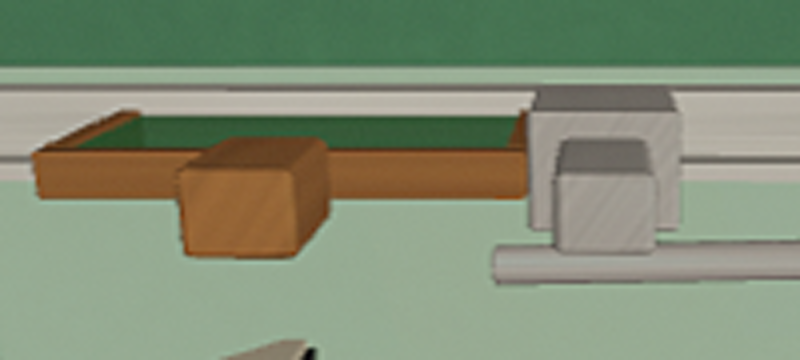

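View pics/s7z.png

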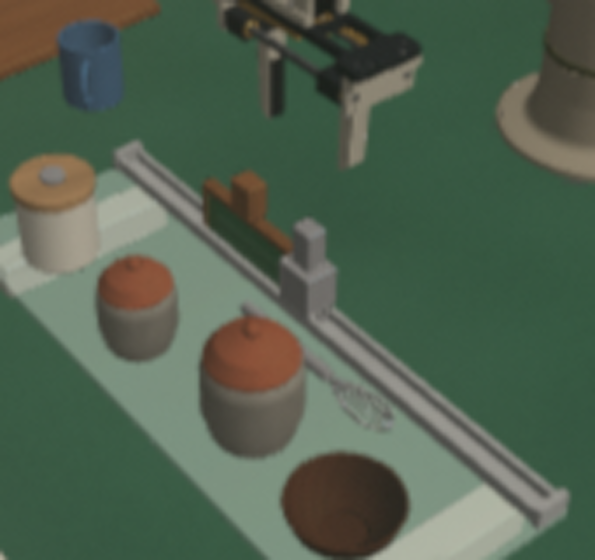

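The front's edge touches the stop's face at about zoom (528,170). The gripper is clear and the bystanders are in place. Handing in.

```bash
python3 -c "
from cell import manip
print(manip.job_done())"
```

```text
the job is handed in; nothing more can be done
None
```

The front now rests about 3 cm short of the tight spot with the steel stop against its leading edge, and the job is handed in (no verdict is reported). The clock stood at about 26 s of the 72 s allowed.

- **Finding the bind:** I gripped the front's block and slid it towards the stop in roughly 10 mm steps. The force along the track rose from about 2 N to 9.7 N, drag included, so I estimate about 8 N on the tight spot, well under 18 N. Working back from the force slope, the bind begins with the grip at y ≈ 0.001 m.
- **Backing off:** I left the front with its grip at y ≈ -0.029 m and released it. The stop then nudged it to about y ≈ -0.031 m, roughly 32 mm short of the bind by my estimate.
- **Setting the stop:** I slid it to the front's edge, released it and lifted the arm clear.

**Last checks:**
- The wrist picture shows no visible gap between the front's edge and the stop's face.
- The wrist force reads about 0 with the gripper open at z ≈ 0.26 m.
- The bystanders visible in the last scene picture look unmoved. The dish was outside that crop, but the arm did not go near it.

**What disagreed:** the force along the track did not show the expected small rise when the stop met the front (2.3 N, against about 4 N expected). Contact there is judged from the pictures and positions. Sideways and vertical loads of up to about 8 N built up while sliding the front, from a slight misalignment with the track, and I corrected for them on the way.

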